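# Set a spot card under the punch and hold the guard up

## Robot

A 6-joint arm with a two-finger parallel gripper is mounted at the origin on a cart in front of the work surface, level with it; the furniture and walls round the work are solid. World frame = base frame: x ahead of the robot, y to its left, z up, the work surface at z = 0. Lengths are in mm, angles in rad, forces in N, time in s.
With the tool pointing down it reaches from about 275 to 1000 mm from the base axis. Payload 8.4 kg.
Tool frame: the origin (TCP) lies between the finger pads; the fingertips stand 22 mm ahead of it and the grasp point (between the pads) lies 3 mm ahead of it; z points along the fingers, y is the line along which they close (so a half turn about z gives the same grasp; the last joint's range is limited). The gripper opens to 85 mm and grips with 20 to 120 N. Pads are 22 mm wide; open, the fingers measure 114 mm over their backs; the gripper's body (76 mm by 85 mm) begins 54 mm behind the grasp point. The pads swing forward as they close: fully open they stand 13 mm farther back than shut.
Start: joints at [-1.239, 0.353, 1.633, -0, 1.155, -0.002], TCP at [204.771, -590.506, 253.281] pointing down, gripper open.
Joint ranges: [-2.63, 2.63], [-0.92, 2.1], [0.06, 2.66], [-1.3, 4.44], [0, 2.69], [-3.02, 3.02]. Speed limits (rad/s): [2.22, 2.22, 2.79, 3.14, 3.14, 3.14].

## Interface

Orientations are given as [roll, pitch, yaw] about the fixed x, y, z axes, in that order (R = Rz(yaw) Ry(pitch) Rx(roll)).
In Python, from rig import r, grab_frame gives the robot as it stands.
- The arm moves only by the shell command python3 -m inch 'ROWS' [FORCE]. ROWS is JSON, a list of rows, each a list of 7 numbers: the turn, a rotation vector about the tool's x, y, z as a fraction of full scale, then the shift along the tool's x, y, z as a fraction of full scale, then the closure, from 0 (fully open) to 1 (shut). In form: [[rx, ry, rz, dx, dy, dz, fingers], ...]. A call has 1 to 8 rows; each row shifts and turns the commanded pose from where the row before left it, along the tool's axes as they then stand; what a row does not reach is not made up. Full scale, the value 1, is 2.5 cm for a shift and pi rad for a turn. A row lasts 1/12 s, in which the tool goes at most 41.7 mm and 7.16 degrees, less where a joint would pass 70% of its speed; a pose out of reach is approached as far as the arm can. A call with a number of a shift or a turn outside -1 to 1 is refused whole. A call with a gripper value outside its range is refused whole. The fingers move at their own pace and stop on an object; FORCE is the grip in N (left out, the last holds). Time passes only in rows, so rows that do not move let the fingers close. It gives the time, the measured TCP pose, the force, the opening and the grip force at its end, in the units of the state.
- r.sense(): the state, without advancing time (a new reading comes with each control period).
- grab_frame(name): name is "side" or "top"; returns a dict with "pixels" (400x640x3 uint8, red, green, blue), "z_map" (400x640 float32, mm along the optical axis (not along the pixel's ray), 0 where there is no reading), "vertical_fov" (degrees; the focal length in pixels is half the picture's height over the tangent of half this angle, whatever the lens; pixels are square), "cx", "cy" (the principal point, pixels), "dist" ([k1, k2, p1, p2, k3] as OpenCV has them; the pictures are not rectified), "cam_to_world" (4x4, takes a point from camera to world coordinates). Camera axes: x right, y down, z forward; pixel columns grow to the right and rows downward; lengths in mm; the calibration is good to about 2 mm. A picture is of the moment at which its call begins.
- r.sign_off(): hands the job in; it is judged then, once.
The state is a dict: "clock": time; "qpos": joint angles; "qvel": joint speeds; "joint_efforts": joint torques, N m; "eef_pos": TCP position; "tcp_rot": TCP orientation; "contact_force": force on the tool from outside, world axes, zero at the start; "wrist_torque": the same for the moment, N m; "opening": opening from 0.0 (shut) to 1.0 (fully open); "grasp_force": force on a finger pad.
Only numpy, scipy, OpenCV 4.12 (cv2) and the standard library are available. Lean on these libraries where they do the work, as an engineer would, in place of code of your own. Each camera call takes 0.05 s, during which the arm holds its last target. There are 200 camera calls.

## Task

On the bench card punch, slide the card carrier along its channel, without lifting it out, until the spot with the printed square frame round it sits centred under the punch tip, and let go of it. Then raise the punch's clear guard by its ball knob and keep holding it 60 degrees open from shut, so that a colleague can check the spot and wipe the tip with the guard still between the punch and her face; the guard falls shut by itself, so the program finishes while still holding it there. The carrier stays where you set it, and the other things on the worktop stay where they are.

Things in the scene. Friction and masses are not known exactly. Their poses are not given: they have to be found in the camera images.
- punch: bench card punch, white and grey, fixed, 168 mm deep, 245 wide, 160 high, its open front roughly towards the robot. Origin on the worktop straight below the punch tip; x points to the machine's back, y along the card channel, z up. A column behind the channel carries a head that overhangs it: y -36 to +36, x -32 to +98, z 79 to 129 mm; the motor cap behind reaches z 160
- channel (a point): middle of the card channel's steel floor below the tip, z = 20 mm. The channel runs along the punch's y from -95 to +150 mm, 53 mm wide between two 12 mm wide rails whose tops are at z = 26 mm; a thin black line across each rail marks y = 0, abreast of the tip
- punch_tip (a point): lower end of the fixed 6 mm round punch, at x 0, y 0, z 32 mm of the punch, 4 mm above the card's surface
- carrier: loose grey card carrier lying in the channel, 50 mm wide (x), 168 long (y), 8 thick, about 90 g, slides with plain friction, 1.5 mm play to each side. Origin on its underside below the framed spot; reaches from y = -46 to +122 mm; axes like the punch's. At the start it stands 20 to 60 mm too far to the punch's +y
- spot (a point): centre of the framed spot, on the card's surface, 8 mm above the carrier's underside. The pale card on the carrier has a row of five dark round spots, each in a 14 mm printed ring, 20 mm apart; the second from the end without the grip is the one with a printed square frame (19 mm) round it
- carrier_grip (a point): in the carrier's upright finger grip, a block 12 mm thick (y) and 30 mm wide (x) that rises 24.5 mm above the carrier's top face; this point is 20 mm above the underside (top of the block 32.5 mm) and 115 mm from the framed spot towards +y. Pinch it from above across the 12 mm
- guard (a joint): opening angle (rad) of the clear U-shaped guard that hangs round the punch: 0 = shut, grows as its front swings up and back, stop at 1.75; 60 degrees = 1.047. Weight and a spring shut it when let go; holding it takes 1 to 3 N at the knob. The guard is 104 mm wide (y); shut, its front panel hangs 48 mm in front of the tip, from z = 36 to 115 mm
- guard_hinge (a point): middle of the guard's hinge axis, which runs along the punch's y; at x = +45, y = 0, z = 115 mm of the punch
- guard_knob (a point): centre of the guard's black ball knob, 25 mm in diameter, on a short stem 38 mm in front of the panel. Shut, it is at x = -86, y = 0, z = 80 mm of the punch: 131 mm in front of and 35 mm below the hinge axis, about which it moves on a circle of 136 mm radius. It turns freely between two fingers that close along the punch's y
- note_pad: bystander: paper note pad lying flat, 110 x 75 x 11 mm; origin under its middle
- marker_grey: bystander: grey marker pen lying in front of the punch, 122 x 13 x 12 mm, long along its x; origin under its middle
- tape_roll: bystander: paper tape roll lying flat, 64 mm across, 19 mm high; origin under its middle
- stapler: bystander: stapler, 128 x 34 x 44 mm; origin under its middle
- tube_gold: bystander: closed sample tube lying, 89 x 15 x 16 mm; origin under its middle
- tube_lilac_1: bystander: closed sample tube lying, 86 x 15 x 16 mm; origin under its middle

How it is judged:
By the outcome, as a careful person would: the job done as asked, in the order asked, and still so for the second after the job is handed in, while the arm keeps its last pose, push and grip.
It also fails if it takes over 48 s, if anything falls off the work surface, if the arm or the gripper's body presses on something with over 40 N, if the wrist force passes 120 N, or if a joint passes its speed limit or range.

## Working session

There is one attempt and no reset: what is moved stays moved. The work goes in short steps, Python scripts to look and compute and a shell command to move; the robot and the scene stay as the last step left them, time stands still between calls to the robot, and variables do not carry over. Pictures are saved under pics/ and viewed, at most 10 in all, crops included, and the job is handed in when it is done.

```bash
ls; mkdir -p pics; python3 - <<'E'
from rig import r, grab_frame
import cv2,numpy as np
for n in("side","top"):
    f=grab_frame(n); cv2.imwrite(f"pics/{n}0.png",f["pixels"][:,:,::-1]); np.savez(f"{n}0.npz",**f)
    print(n,f["vertical_fov"],f["cx"],f["cy"],f["dist"],np.round(f["cam_to_world"],3).tolist())
print(r.sense())
E
```

```text
pics
side 57.704660178502564 318.0413814114489 197.55873504029236 [-0.04262758  0.          0.          0.          0.        ] [[0.928, -0.153, 0.339, 95.911], [-0.372, -0.401, 0.837, -989.133], [0.008, -0.903, -0.429, 594.81], [0.0, 0.0, 0.0, 1.0]]
top 56.39193121994832 315.265478768328 194.83522422569501 [-0.07523568  0.          0.          0.          0.        ] [[0.067, -0.976, 0.208, 276.791], [-0.998, -0.064, 0.018, -24.491], [-0.004, -0.209, -0.978, 1106.87], [0.0, 0.0, 0.0, 1.0]]
{'clock': 0.1, 'qpos': array([-1.23938090e+00,  3.53582187e-01,  1.63403376e+00,  1.68486219e-05,
        1.15517877e+00, -2.38271035e-03]), 'qvel': array([-0.00058349, -0.00024371, -0.001687  , -0.00201268, -0.0004667 ,
        0.00073533]), 'joint_efforts': array([-1.79255130e-04, -6.06358981e+01, -3.42819500e+01, -5.35158665e-05,
        3.86592495e-03, -4.29864272e-06]), 'eef_pos': array([ 204.66292481, -590.13999186,  252.64579723]), 'tcp_rot': array([-3.14039063e+00, -1.82701880e-05,  3.33791311e-01]), 'contact_force': array([0.32619418, 0.76900866, 0.01957296]), 'wrist_torque': array([ 0.02045007,  0.00450895, -0.04466959]), 'grasp_force': 0.0, 'opening': 1.0051063100826232}
```

View pics/side0.png

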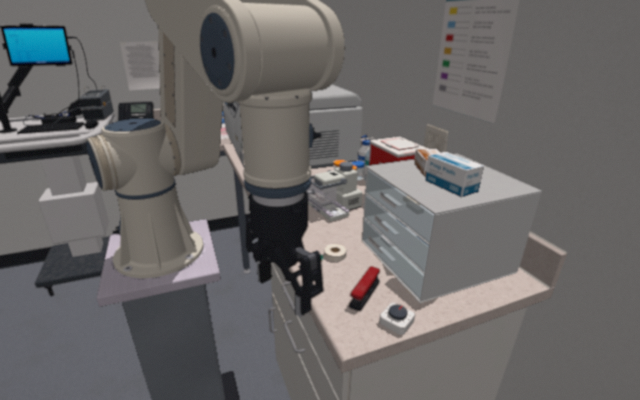

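View pics/top0.png

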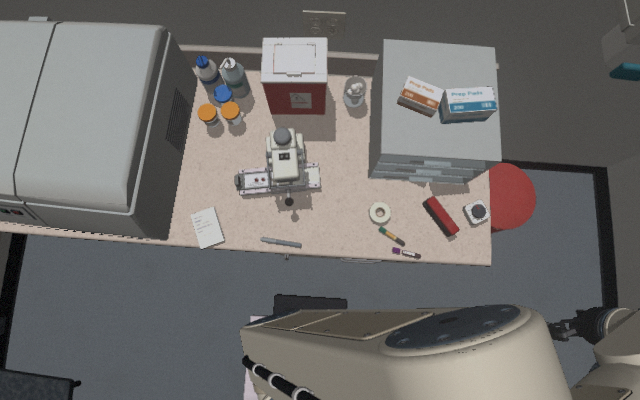

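Top picture: the punch is around (285,165), with its grip end at the left (240,181), the knob at (289,202), the marker at (281,242) and the pad at (207,228). The side view is mostly blocked by the arm. I'll enlarge the punch.

```bash
python3 - <<'E'
import cv2
for n,(a,b,c,d),s in(("top",(225,120,335,215),7),):
    i=cv2.imread(f"pics/{n}0.png")[b:d,a:c]; i=cv2.resize(i,None,fx=7,fy=6.3*1.0 and 6.3,interpolation=cv2.INTER_CUBIC); print(i.shape); cv2.imwrite("pics/crop.png",i)
E
```

```text
(598, 770, 3)
```

View pics/crop.png

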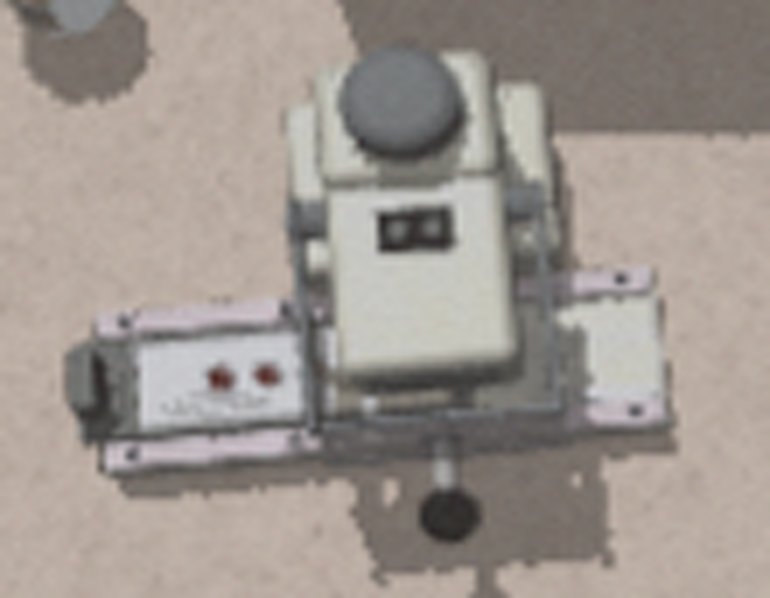

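The crop shows the rail corners at (100,312), (652,266), (664,424) and (107,470), two dark spots at (222,378) and (267,375), the grip block at about (87,380), and the knob at (448,515). Next I'll cast these to their planes and fit the punch frame.

```bash
cat > h.py <<'E'
import numpy as np,cv2
def K(f):
    fl=200/np.tan(np.radians(float(f["vertical_fov"]))/2)
    return np.array([[fl,0,float(f["cx"])],[0,fl,float(f["cy"])],[0,0,1]])
def cast(f,uv,z):
    uv=np.atleast_2d(np.array(uv,float)); z=np.broadcast_to(np.array(z,float),len(uv))
    p=cv2.undistortPoints(uv[:,None],K(f),np.array(f["dist"],float))[:,0]
    T=np.array(f["cam_to_world"]); d=np.c_[p,np.ones(len(p))]@T[:3,:3].T; o=T[:3,3]
    return o+d*((z-o[2])/d[:,2])[:,None]
def proj(f,P):
    T=np.linalg.inv(np.array(f["cam_to_world"])); P=np.atleast_2d(np.array(P,float))
    return cv2.projectPoints(P,cv2.Rodrigues(T[:3,:3])[0],T[:3,3],K(f),np.array(f["dist"],float))[0][:,0]
def fit(loc,w): # 2D rigid: w = R loc + t
    loc=np.array(loc,float);w=np.array(w,float);a=loc-loc.mean(0);b=w-w.mean(0)
    th=np.arctan2((a[:,0]*b[:,1]-a[:,1]*b[:,0]).sum(),(a*b).sum())
    R=np.array([[np.cos(th),-np.sin(th)],[np.sin(th),np.cos(th)]]);t=w.mean(0)-R@loc.mean(0)
    return th,t,R,w-(loc@R.T+t)
E
python3 - <<'E'
import numpy as np; from h import *
f=dict(np.load("top0.npz"))
c2=lambda q:np.array([[225+(a+.5)/7-.5,120+(b+.5)/6.3-.5] for a,b in q])
W=cast(f,c2([(100,312),(652,266),(664,424),(107,470)]),26)
th,t,R,res=fit([(38.5,150),(38.5,-95),(-38.5,-95),(-38.5,150)],W[:,:2])
print(W.round(1),"yaw",th,"o",t.round(1),res.round(1))
tol=lambda p:((p[:,:2]-t)@R).round(1)
print("screws",tol(cast(f,c2([(125,322),(622,278),(637,411),(132,455)]),26)))
print("spots",tol(cast(f,c2([(222,378),(267,375)]),28)))
print("knob",tol(cast(f,c2([(448,515)]),80)),cast(f,c2([(448,515)]),80).round(1))
print("grip top corners",tol(cast(f,c2([(68,345),(88,345),(104,408),(75,410)]),52.5)))
print("cap", tol(cast(f,c2([(402,100)]),160)))
print("bystanders",cast(f,[(281,242),(207,228),(380,213)],10).round(0).tolist())
z=f["z_map"]; u=c2([(448,515)])[0].round().astype(int); print("depth knob",z[u[1],u[0]])
E
```

```text
[[570.7 230.6  26. ]
 [609.   -5.5  26. ]
 [531.6 -15.7  26. ]
 [493.9 219.1  26. ]] yaw 0.1580762570818937 o [555.6  80. ] [[ 0.7 -3.5]
 [ 0.4  2.3]
 [-0.9  4.2]
 [-0.1 -3. ]]
screws [[ 32.7 135.8]
 [ 34.4 -79.4]
 [-31.4 -79.8]
 [-32.8 136.1]]
spots [[ 0.6 95.3]
 [ 0.2 76. ]]
knob [[-84.9   1. ]] [[471.6  67.6  80. ]]
grip top corners [[ 15.8 155.6]
 [ 15.1 147.2]
 [-15.8 141.9]
 [-15.6 154. ]]
cap [[80.9  0.3]]
bystanders [[362.0, 86.0, 10.0], [388.0, 310.0, 10.0], [468.0, -201.0, 10.0]]
depth knob 1032.5
```

```bash
python3 - <<'E'
import numpy as np; from h import *
f=dict(np.load("top0.npz")); T=f["cam_to_world"]; z=f["z_map"]
def p3(u,v):
    p=cv2.undistortPoints(np.array([[[u,v]]],float),K(f),f["dist"].astype(float))[0,0]; d=z[v,u]
    return (T@np.r_[p*d,d,1])[:3].round(1)
for n,(u,v) in dict(table1=(250,150),table2=(330,215),table3=(230,220),rail=(245,191.5),card=(258,183),bed=(313,176),cap=(282,136),head=(285,170),knob=(289,201)).items(): print(n,p3(int(u),int(v)),z[int(v),int(u)])
m=cv2.cvtColor(f["pixels"],cv2.COLOR_RGB2HSV)
k=np.where((f["pixels"].max(2)<60)); s=(k[0]>190)&(k[0]<212)&(k[1]>275)&(k[1]<305); print("knob px",k[1][s].mean(),k[0][s].mean(),s.sum())
for v in (183,): print(f["pixels"][v,230:266].tolist())
E
```

```text
table1 [642.6 209.2  -2.5] 1165.1427
table2 [452.8 -52.6   3.5] 1115.2233
table3 [ 4.181e+02  2.462e+02 -2.000e-01] 1116.9052
rail [504.4 204.6  26.7] 1107.7368
card [531.3 168.2  26.7] 1112.6836
bed [565.3   5.8  20.2] 1123.238
cap [634.4  93.  158.7] 1003.75806
head [548.5  80.1 128.3] 1015.4179
knob [470.   65.2  93.8] 1032.5
knob px 288.6521739130435 201.54347826086956 46
[[185, 171, 161], [185, 171, 160], [188, 175, 164], [187, 174, 164], [144, 133, 127], [112, 112, 110], [110, 113, 110], [114, 115, 113], [84, 85, 83], [52, 50, 50], [68, 65, 66], [113, 112, 110], [104, 104, 104], [112, 114, 109], [114, 114, 110], [199, 200, 203], [200, 200, 203], [200, 200, 205], [201, 201, 204], [198, 200, 204], [182, 183, 186], [197, 199, 202], [190, 189, 194], [188, 188, 192], [185, 185, 189], [171, 169, 173], [169, 167, 171], [167, 167, 170], [170, 172, 175], [187, 186, 190], [171, 171, 173], [175, 176, 179], [164, 163, 166], [183, 184, 186], [200, 200, 206], [200, 199, 203]]
```

```bash
python3 - <<'E'
import numpy as np; from h import *
f=dict(np.load("top0.npz")); p=f["pixels"].astype(int)
g=p[...,2]-p[...,1]  # pinkish/lavender: blue>=green ; table has blue<green
for v in range(160,198,2):
    print(v,' '.join(f"{x:3d}" for x in p[v,234:252,1]),'|',' '.join(f"{x:3d}" for x in p[v,302:326,1]))
print("blue-green")
for v in range(160,198,2):
    print(v,' '.join(f"{x:3d}" for x in g[v,234:252]),'|',' '.join(f"{x:3d}" for x in g[v,302:326]))
E
```

```text
160 172 165 171 175 168 171 172 174 175 177 174 177 175 178 174 174 177 170 | 113  91  85  96 120 152 174 171 176 176 174 169 164 171 173 172 169 170 173 175 174 171 169 172
162 171 169 169 165 169 175 171 177 174 171 174 171 170 173 174 177 178 170 | 118  98  77  94 115 124 155 159 148 167 169 175 177 178 182 182 159 173 178 175 173 172 173 177
164 174 175 170 173 171 171 168 168 172 176 172 171 173 171 172 173 174 169 | 112 114 110 120 135 181 182 184 183 182 165  81 126 179 181 171 135 170 172 171 168 167 175 173
166 175 172 170 168 171 175 174 173 165 168 174 175 172 173 176 173 173 169 | 108 108 102 114 120 151 143 128 129 132 132 135 141 137 127 137 169 172 169 166 170 172 174 175
168 171 170 169 176 174 179 176 177 178 179 177 166 169 169 169 171 178 180 | 101 112  95 116 135 174 176 177 182 200 195 184 200 199 200 193 165 117 168 174 173 176 169 171
170 170 174 171 172 168 185 180 167 122 142 158 183 182 183 183 185 185 182 | 105 125 153 201 198 198 199 200 198 198 198 200 198 196 201 195 173 126 169 174 174 176 174 174
172 172 170 174 172 131 183 186 182 152 137 153 139 136 
[... 4822 characters left out ...]
  -9
190 -11 -12  -9  -4  -6  -3   5   3   5   4   3   4   5   7   6   4   7   6 |   0   0  -1  -2  -4  -5  -5  -7  -6  -6  -6  -7  -5  -7  -6  -5  -5  -7  -8  -5  -9 -10 -11 -10
192 -11  -9 -10  -9 -10  -5   7   6   6   4   4   9   5   6   8   7   7   7 |  -6  -9  -6  -5  -5  -7  -7  -8  -6  -8  -8  -6  -8  -8  -9  -9  -8 -10  -9  -8 -10 -10 -11 -10
194 -10  -9 -11 -10  -8  -5   0   1   2   4   1  -1   0  -1  -1  -2  -3  -7 |  -6  -6  -7  -6  -7  -7  -8  -7  -6 -10 -10  -8  -9 -10 -12  -9 -10  -9  -8  -9 -11 -10 -10 -11
196  -9 -10 -11  -9  -8 -10  -8  -8  -6  -4  -6  -8  -7  -5  -6  -6  -7  -8 |  -6  -5  -6  -6  -7 -10  -6  -7  -8  -7 -11  -9  -9 -11 -11  -8 -11  -9 -10  -9  -9 -12  -9  -6
```

```bash
python3 -m inch '[[0,0,0.028,0.6,-1,0,0],[0,0,0.028,0.6,-1,0,0],[0,0,0,0.6,-1,0,0],[0,0,0,0.6,-1,0,0],[0,0,0,0.6,-1,0,0],[0,0,0,0.6,-1,0,0],[0,0,0,0.6,-1,0,0],[0,0,0,0.6,-1,0,0]]' && python3 -m inch '[[0,0,0,0.6,-1,0,0],[0,0,0,0.6,-1,0,0],[0,0,0,0.6,-1,0,0],[0,0,0,0.6,-1,0,0],[0,0,0,0.6,-1,0,0],[0,0,0,0.6,-1,0,0],[0,0,0,0.6,-1,0,0],[0,0,0,0.6,-1,0,0]]'
```

```text
clock: 0.77
eef_pos: [284.6, -370.3, 253.0]
tcp_rot: [-3.141, 0.0, 0.158]
contact_force: [0.3, 0.3, 0.1]
opening: 1.003
grasp_force: 0.0
clock: 1.43
eef_pos: [371.6, -154.0, 253.2]
tcp_rot: [-3.142, 0.0, 0.158]
contact_force: [0.3, -0.2, -0.5]
opening: 1.003
grasp_force: 0.0
```

```bash
python3 - <<'E'
import numpy as np; from h import *
f=dict(np.load("top0.npz")); T=f["cam_to_world"]
W=cast(f,[(238.1,170),(317.7,163.8),(319.6,186.2),(239.4,193)],26)
th,t,R,res=fit([(38.5,150),(38.5,-95),(-38.5,-95),(-38.5,150)],W[:,:2]); print(th,t,res.round(1).tolist())
g=cast(f,(235.6,179.5),52.5)[0]; print("grip",g.round(1),((g[:2]-t)@R).round(1))
p=cast(f,[(192,150),(192,200),(372,178)],0).round(0); print(p.tolist())
E
```

```text
0.14938751426402 [554.47600986  80.66504333] [[-2.4, -2.1], [-4.0, 1.6], [3.2, 2.9], [3.3, -2.4]]
grip [531.5 230.4  52.5] [ -0.5 151.5]
[[631.0, 392.0, 0.0], [471.0, 370.0, 0.0], [576.0, -175.0, 0.0]]
```

```bash
python3 -m inch '[[0,0,0,0.62,-1,0,0],[0,0,0,0.62,-1,0,0],[0,0,0,0.62,-1,0,0],[0,0,0,0.62,-1,0,0],[0,0,0,0.62,-1,0,0],[0,0,0,0.62,-1,0,0],[0,0,0,0.62,-1,0,0]]' && python3 -m inch '[[0,0,0,0.62,-1,0,0.3],[0,0,0,0.62,-1,0,0.3],[0,0,0,0.62,-1,0,0.3],[0,0,0,0.62,-1,0,0.3],[0,0,0,0.62,-1,0,0.3],[0,0,0,0.62,-1,0,0.3],[0,0,0,0.62,-1,0,0.3],[0,0,0,0,0,0,0.4]]'
python3 - <<'E'
from rig import r, grab_frame
import cv2,numpy as np
from h import *
f=grab_frame("side"); np.savez("side1.npz",**f)
u,v=proj(f,[555,100,30])[0].astype(int);print(u,v)
f2=grab_frame("top"); np.savez("top1.npz",**f2)
c=f["pixels"][v-40:v+40,u-55:u+55]; cv2.imwrite("pics/s1.png",cv2.resize(c[:,:,::-1],None,fx=7,fy=7,interpolation=cv2.INTER_CUBIC))
E
```

```text
clock: 2.02
eef_pos: [451.3, 36.0, 253.2]
tcp_rot: [3.142, 0.0, 0.158]
contact_force: [0.0, -0.5, -0.1]
opening: 1.002
grasp_force: 0.0
clock: 2.68
eef_pos: [532.5, 228.5, 253.0]
tcp_rot: [-3.14, -0.002, 0.16]
contact_force: [-1.2, -1.4, 0.1]
opening: 0.604
grasp_force: 0.0
322 198
```

View pics/s1.png

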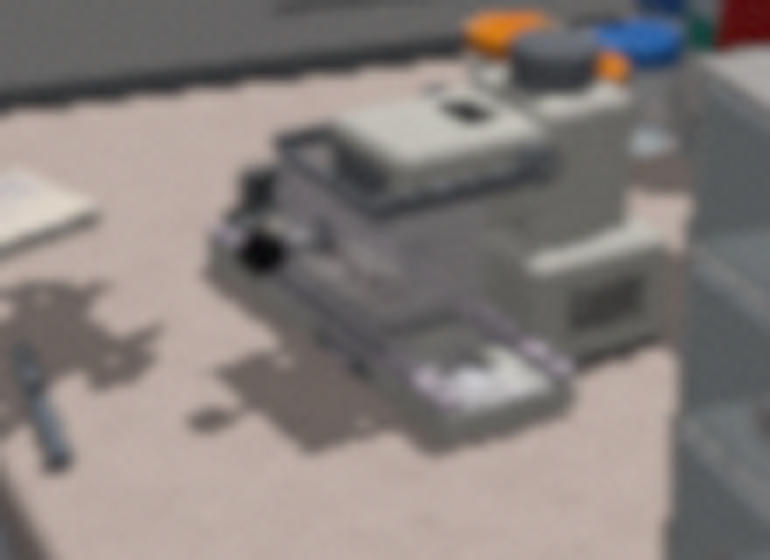

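The side crop shows the knob at (262,250), the grip at (258,190), and a dim spot area under the head. I'll cross-check the knob in both views and lower towards the grip.

```bash
python3 - <<'E'
import numpy as np; from h import *
a=dict(np.load("top0.npz"));b=dict(np.load("side1.npz"))
p=b["pixels"].max(2)<45; v,u=np.where(p); s=(abs(u-304)<6)&(abs(v-194)<6); kb=(u[s].mean(),v[s].mean()); print(kb,s.sum())
P=[K(f)@np.linalg.inv(f["cam_to_world"])[:3] for f in(a,b)]
und=lambda f,q:cv2.undistortPoints(np.array([[q]],float),K(f),f["dist"].astype(float),P=K(f))[0,0]
X=cv2.triangulatePoints(P[0],P[1],und(a,(288.65,201.54)),und(b,kb)).ravel(); print("knob",(X[:3]/X[3]).round(1))
E
python3 -m inch '[[0,0,0,-0.028,-0.08,0.9,0.4],[0,0,0,0,0,0.95,0.4],[0,0,0,0,0,0.95,0.4],[0,0,0,0,0,0.95,0.4],[0,0,0,0,0,0.95,0.4],[0,0,0,0,0,0.95,0.4],[0,0,0,0,0,0.95,0.4],[0,0,0,0,0,0.95,0.4]]' && python3 -m inch '[[0,0,0,0,0,0.32,0.4],[0,0,0,0,0,0,0.4],[0,0,0,0,0,0,0.4]]'
```

```text
(np.float64(304.0), np.float64(194.0)) 21
knob [472.   67.7  75.5]
clock: 3.45
eef_pos: [529.2, 224.8, 63.6]
tcp_rot: [3.141, 0.001, 0.157]
contact_force: [-0.2, 0.6, 0.2]
opening: 0.591
grasp_force: 0.0
clock: 3.7
eef_pos: [529.8, 225.6, 57.0]
tcp_rot: [3.141, 0.001, 0.157]
contact_force: [0.3, 0.1, 0.4]
opening: 0.601
grasp_force: 0.0
```

```bash
python3 -m inch '[[0,0,0,0.097,-0.18,0.08,0.4],[0,0,0,0,0,0,0.4],[0,0,0,0,0,0,0.4],[0,0,0,0,0,0,0.4]]' && python3 -c "
from rig import r
print(r.sense()['eef_pos'])"
```

```text
clock: 4.03
eef_pos: [532.0, 231.4, 55.4]
tcp_rot: [-3.141, -0.001, 0.158]
contact_force: [-0.1, 0.2, 0.2]
opening: 0.603
grasp_force: 0.0
[531.99728312 231.3775083   55.40559051]
```

```bash
python3 - <<'E'
from rig import r, grab_frame
import cv2,numpy as np
from h import *
c=[]
for n in("side","top"):
    f=grab_frame(n); np.savez(f"{n}2.npz",**f)
    u,v=proj(f,[531,200,50])[0].astype(int)
    c.append(cv2.resize(f["pixels"][v-35:v+35,u-35:u+35,::-1],(390,390),interpolation=cv2.INTER_CUBIC))
cv2.imwrite("pics/g2.png",np.hstack(c))
E
```

```text
(no output)
```

View pics/g2.png

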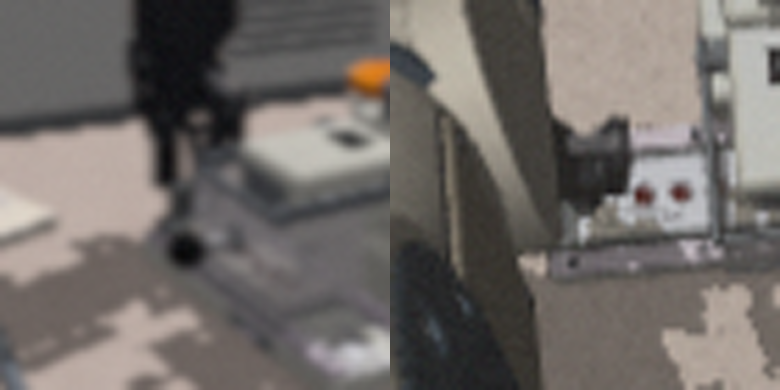

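The side half shows the fingers standing on both sides of the grip. The top half shows the two spots at (643,193) and (680,190). Now I'll pinch.

```bash
python3 -m inch '[[0,0,0,0,0,0,0.7],[0,0,0,0,0,0,0.75],[0,0,0,0,0,0,0.8],[0,0,0,0,0,0,0.85],[0,0,0,0,0,0,0.9],[0,0,0,0,0,0,0.95],[0,0,0,0,0,0,1],[0,0,0,0,0,0,1]]' 25; python3 - <<'E'
from rig import r, grab_frame
import numpy as np
from h import *
print(r.sense()["eef_pos"])
def spots(f,n=""):
    p=f["pixels"].astype(int); m=((p[...,0]-p[...,1]>20)&(p[...,0]<190)).astype(np.uint8)
    m[:, :240]=0; m[:,300:]=0; m[:172]=0; m[190:]=0
    k,l,s,c=cv2.connectedComponentsWithStats(m)
    for i in range(1,k):
        if s[i,4]>=3:
            w=np.where(l==i); wt=(p[...,0]-p[...,1])[w]; u=(w[1]*wt).sum()/wt.sum(); v=(w[0]*wt).sum()/wt.sum()
            print(n,s[i,4],round(u,2),round(v,2),cast(f,(u,v),28).round(1))
spots(dict(np.load("top0.npz")),"t0"); spots(grab_frame("top"),"now")
E
```

```text
clock: 4.8
eef_pos: [531.6, 231.0, 54.6]
tcp_rot: [3.142, -0.0, 0.158]
contact_force: [-0.6, -0.1, 2.6]
opening: 0.134
grasp_force: 25.0
[531.55254532 231.02661421  54.59243522]
t0 7 255.95 179.71 [[540.7 175.1  28. ]]
t0 5 262.55 179.25 [[543.4 155.5  28. ]]
now 6 255.18 179.86 [[540.1 177.4  28. ]]
now 6 261.81 179.19 [[543.4 157.7  28. ]]
```

```bash
python3 - <<'E'
import numpy as np; from h import *
th=.157;o=np.array([555.9,80.6]);R=np.array([[np.cos(th),-np.sin(th)],[np.sin(th),np.cos(th)]])
ys=np.arange(-30,31,2.)
print("y",ys.astype(int).tolist())
for n in("top0","top1","top2","side1","side2"):
    f=dict(np.load(n+".npz"))
    g=f["pixels"].astype(np.float32).mean(2)
    for x in (-36,-32,-28) :
        q=proj(f,np.c_[np.c_[np.full(len(ys),x),ys]@R.T+o,np.full(len(ys),26)]).astype(np.float32)
        print(n,x,cv2.remap(g,q[None,:,0],q[None,:,1],cv2.INTER_LINEAR)[0].astype(int).tolist(), q[15].round(1))
E
```

```text
y [-30, -28, -26, -24, -22, -20, -18, -16, -14, -12, -10, -8, -6, -4, -2, 0, 2, 4, 6, 8, 10, 12, 14, 16, 18, 20, 22, 24, 26, 28, 30]
top0 -36 [92, 91, 92, 93, 93, 96, 97, 94, 94, 93, 90, 89, 87, 79, 76, 77, 84, 84, 81, 78, 79, 83, 91, 94, 95, 95, 95, 95, 93, 98, 102] [288.8 188.6]
top0 -32 [94, 92, 91, 92, 95, 94, 93, 93, 90, 88, 90, 89, 88, 86, 83, 83, 87, 90, 92, 93, 91, 91, 92, 91, 90, 90, 89, 90, 90, 92, 97] [288.7 187.3]
top0 -28 [96, 93, 94, 100, 107, 105, 103, 102, 102, 101, 99, 97, 98, 100, 100, 94, 87, 92, 92, 92, 96, 98, 99, 97, 98, 100, 98, 99, 100, 98, 95] [288.6 186. ]
top1 -36 [83, 86, 87, 87, 86, 88, 88, 85, 86, 86, 86, 82, 78, 73, 70, 69, 73, 75, 75, 71, 74, 78, 83, 86, 88, 86, 85, 84, 85, 89, 93] [288.8 188.6]
top1 -32 [83, 83, 84, 85, 87, 85, 84, 84, 80, 79, 81, 80, 79, 79, 76, 76, 78, 80, 82, 84, 83, 83, 84, 82, 81, 80, 79, 80, 81, 82, 88] [288.7 187.3]
top1 -28 [86, 85, 88, 92, 96, 96, 95, 93, 94, 91, 89, 89, 89, 89, 91, 86, 80, 84, 85, 86, 87, 90, 92, 88, 88, 90, 89, 90, 91, 91, 88] [288.6 186. ]
top2 -36 [84, 85, 88, 90, 89, 90, 90, 88, 87, 88, 89, 85, 79, 72, 6
[... 570 characters left out ...]
5, 85, 85, 86, 86, 87, 87, 86, 87, 87, 87, 87, 87, 88, 88, 88, 88, 87, 88, 89, 89, 89, 89] [317.3 203.6]
side1 -28 [94, 91, 90, 88, 86, 86, 86, 86, 87, 88, 88, 88, 89, 89, 89, 89, 89, 89, 90, 90, 90, 90, 91, 91, 91, 91, 91, 92, 93, 93, 93] [318.3 203.4]
side2 -36 [83, 81, 81, 81, 81, 81, 82, 82, 82, 82, 82, 82, 83, 84, 84, 83, 83, 83, 83, 83, 83, 83, 83, 83, 83, 84, 84, 84, 84, 83, 83] [316.3 203.9]
side2 -32 [89, 87, 85, 85, 84, 84, 85, 86, 87, 88, 87, 86, 86, 86, 87, 87, 87, 87, 87, 87, 87, 87, 88, 89, 88, 88, 89, 90, 90, 89, 89] [317.3 203.6]
side2 -28 [94, 91, 88, 86, 85, 85, 85, 86, 87, 88, 89, 89, 90, 90, 90, 89, 89, 90, 90, 90, 90, 90, 90, 90, 91, 92, 92, 93, 93, 94, 94] [318.3 203.4]
```

```bash
python3 -m inch '[[0,0,0,0,0.188,0,1],[0,0,0,0,0.188,0,1],[0,0,0,0,0.188,0,1],[0,0,0,0,0.188,0,1],[0,0,0,0,0.188,0,1],[0,0,0,0,0.188,0,1],[0,0,0,0,0.188,0,1],[0,0,0,0,0.188,0,1]]' && python3 -m inch '[[0,0,0,0,0,0,1],[0,0,0,0,0,0,1],[0,0,0,0,0,0,1],[0,0,0,0,0,0,1]]'; python3 - <<'E'
from rig import r, grab_frame
import numpy as np
from h import *
e=r.sense()["eef_pos"];print(e)
th=.157;o=np.array([555.9,80.6]);R=np.array([[np.cos(th),-np.sin(th)],[np.sin(th),np.cos(th)]])
print("grip local",(e[:2]-o)@R)
f=grab_frame("top"); np.savez("top3.npz",**f); s=grab_frame("side"); np.savez("side3.npz",**s)
i=f["pixels"][155:200,245:325,::-1]; i=cv2.resize(i,None,fx=9.9,fy=9.9,interpolation=cv2.INTER_CUBIC); cv2.imwrite("pics/t3.png",i); print(i.shape)
p=f["pixels"].astype(int); m=((p[...,0]-p[...,1]>20)&(p[...,0]<190)).astype(np.uint8)
m[:, :240]=0; m[:,310:]=0; m[:172]=0; m[190:]=0
k,l,st,c=cv2.connectedComponentsWithStats(m)
for j in range(1,k):
    if st[j,4]>=2:
        w=np.where(l==j); wt=(p[...,0]-p[...,1])[w]; u=(w[1]*wt).sum()/wt.sum(); v=(w[0]*wt).sum()/wt.sum()
        q=cast(f,(u,v),28)[0]; print(st[j,4],round(u,2),round(v,2),((q[:2]-o)@R).round(1))
E
```

```text
clock: 5.52
eef_pos: [537.6, 193.4, 54.6]
tcp_rot: [-3.142, -0.0, 0.158]
contact_force: [0.2, 2.1, 2.6]
opening: 0.136
grasp_force: 25.1
clock: 5.85
eef_pos: [537.5, 193.7, 54.6]
tcp_rot: [3.141, 0.0, 0.158]
contact_force: [-0.4, -3.2, 3.8]
opening: 0.137
grasp_force: 25.3
[537.49856609 193.74712242  54.581856  ]
grip local [ -0.48390066 114.63267389]
(446, 792, 3)
2 267.0 178.54 [ 0.3 62.5]
```

View pics/t3.png

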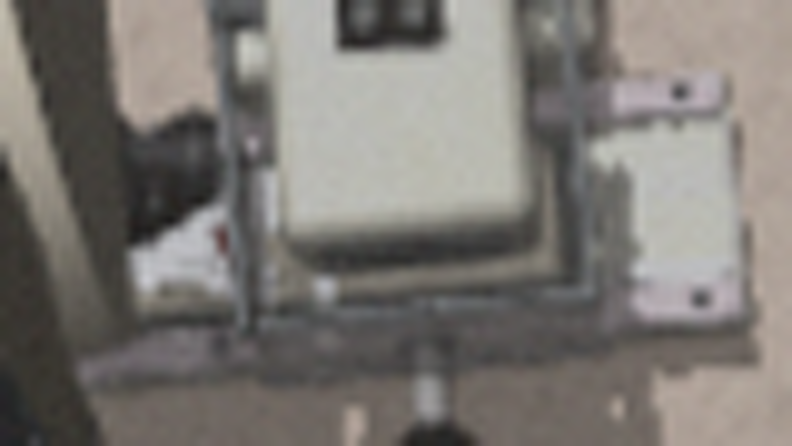

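The crop shows the guard frame's front corners at about (240,315) and (590,293), the head, the partly hidden spot at (220,238), and a dark tick at (430,305). I'll use these to tie down y = 0.

```bash
python3 - <<'E'
import numpy as np; from h import *
th=.157;o=np.array([555.9,80.6]);R=np.array([[np.cos(th),-np.sin(th)],[np.sin(th),np.cos(th)]])
f=dict(np.load("top3.npz")); loc=lambda q:((q[:,:2]-o)@R).round(1).tolist()
print("guard corners",loc(cast(f,[(268.8,186.4),(304.1,184.1)],115)))
W=lambda p:np.r_[R@np.array(p[:2])+o,p[2]]
for n,p in dict(stembase=(-48,0,80),stemtip=(-74,0,80),knob=(-86,0,80),mark_out=(-38,0,26),mark_in=(-27,0,26),panelbot=(-48,0,36),tip=(0,0,32),headL=(-32,36,129),headR=(-32,-36,129),carrier_end=(0,-46,28)).items(): print(n,proj(f,W(p))[0].round(1))
G=sum(dict(np.load(f"top{i}.npz"))["pixels"].astype(float).mean(2) for i in range(4))/4
for v in range(183,192): print(v,G[v,280:298].astype(int).tolist())
for v in (165,168,172,175): print("head",v,G[v,266:280].astype(int).tolist(),G[v,290:310].astype(int).tolist())
E
```

```text
guard corners [[-45.9, 49.1], [-48.3, -47.7]]
stembase [287.7 188.4]
stemtip [288.4 197.4]
knob [288.7 201.6]
mark_out [288.8 189.3]
mark_in [288.5 185.7]
panelbot [288.8 191.8]
tip [287.7 176.4]
headL [272.6 179.8]
headR [299.1 177.4]
carrier_end [303.1 175.4]
183 [115, 116, 120, 118, 114, 115, 109, 108, 104, 90, 79, 78, 89, 110, 110, 109, 109, 108]
184 [98, 94, 93, 93, 86, 86, 81, 79, 79, 76, 70, 71, 77, 98, 90, 102, 105, 105]
185 [72, 67, 70, 68, 72, 73, 81, 96, 93, 115, 106, 105, 104, 108, 102, 103, 100, 89]
186 [105, 102, 101, 96, 99, 93, 86, 89, 81, 94, 91, 88, 87, 87, 90, 90, 92, 86]
187 [91, 87, 87, 85, 89, 86, 89, 86, 82, 76, 81, 82, 83, 81, 87, 86, 89, 88]
188 [84, 82, 83, 83, 87, 84, 82, 83, 80, 75, 80, 85, 89, 90, 90, 92, 89, 89]
189 [88, 89, 89, 91, 87, 76, 72, 77, 76, 64, 66, 79, 85, 85, 85, 84, 85, 84]
190 [84, 84, 84, 85, 83, 71, 71, 90, 89, 74, 67, 79, 78, 82, 79, 77, 81, 86]
191 [79, 76, 79, 79, 78, 74, 74, 97, 93, 82, 74, 81, 80, 77, 75, 78, 78, 84]
head 165 [160, 116, 88, 73, 78, 84, 119, 174, 186, 187, 186, 186, 186, 186] [186, 186, 186, 187, 186, 183, 167, 134, 85, 109, 109, 107, 102, 104, 98, 108, 127, 177, 175, 175]
head 168 [104, 121, 103, 108, 110, 108, 115, 173, 185, 187, 186, 188, 187, 187] [186, 186, 186, 185, 186, 184, 175, 138, 96, 92, 97, 94, 90, 106, 88, 108, 125, 164, 165, 166]
head 172 [111, 96, 105, 69, 101, 140, 163, 164, 181, 187, 187, 186, 187, 186] [186, 184, 186, 185, 186, 185, 181, 153, 121, 96, 109, 100, 108, 113, 104, 119, 135, 118, 153, 188]
head 175 [163, 138, 107, 71, 104, 138, 183, 149, 176, 188, 187, 186, 186, 187] [178, 174, 173, 172, 169, 168, 164, 145, 115, 85, 109, 101, 97, 98, 103, 105, 104, 107, 135, 186]
```

y = 0 agrees within about 1 mm: the rail mark dips at u ≈ 288.7 against 288.6 predicted. The carrier is set, so I'll let go and rise.

```bash
python3 -m inch '[[0,0,0,0,0,0,0.75],[0,0,0,0,0,0,0.6],[0,0,0,0,0,0,0.5],[0,0,0,0,0,0,0.45],[0,0,0,0,0,0,0.45]]' && python3 -m inch '[[0,0,0,0,0,-0.3,0.45],[0,0,0,0,0,-0.8,0.45],[0,0,0,0,0,-0.9,0.45],[0,0,0,0,0,-0.9,0.45],[0,0,0,0,0,-0.9,0.45],[0,0,0,0,0,-0.9,0.45],[0,0,0,0,0,-0.9,0.45],[0,0,0,0,0,-0.6,0.45]]' && python3 -m inch '[[0,0,0,-0.69,0.917,0,0.4],[0,0,0,-0.69,0.917,0,0.4],[0,0,0,-0.69,0.917,0,0.4],[0,0,0,-0.69,0.917,0,0.4],[0,0,0,-0.69,0.917,0,0.4],[0,0,0,0,0,0,0.4],[0,0,0,0,0,0,0.4],[0,0,0,0,0,0,0.4]]'; python3 - <<'E'
from rig import r, grab_frame
import numpy as np
from h import *
print(r.sense()["eef_pos"])
th=.157;o=np.array([555.9,80.6]);R=np.array([[np.cos(th),-np.sin(th)],[np.sin(th),np.cos(th)]])
f=grab_frame("top"); np.savez("top4.npz",**f); s=grab_frame("side"); np.savez("side4.npz",**s)
a=cv2.resize(f["pixels"][145:215,225:335,::-1],(440,280),interpolation=cv2.INTER_CUBIC);b=cv2.resize(s["pixels"][150:230,270:380,::-1],(440,320),interpolation=cv2.INTER_CUBIC)
cv2.imwrite("pics/p4.png",np.vstack([a,b]))
E
```

```text
clock: 6.37
eef_pos: [537.3, 194.1, 54.4]
tcp_rot: [-3.141, 0.0, 0.158]
contact_force: [-0.6, 1.9, -1.3]
opening: 0.552
grasp_force: 0.0
clock: 7.03
eef_pos: [538.0, 194.1, 212.4]
tcp_rot: [-3.141, -0.003, 0.158]
contact_force: [1.0, -0.1, -0.1]
opening: 0.551
grasp_force: 0.0
clock: 7.7
eef_pos: [470.8, 67.3, 210.2]
tcp_rot: [-3.141, -0.001, 0.157]
contact_force: [0.7, -0.9, 0.5]
opening: 0.596
grasp_force: 0.0
[470.84651605  67.32193946 210.19926259]
```

View pics/p4.png

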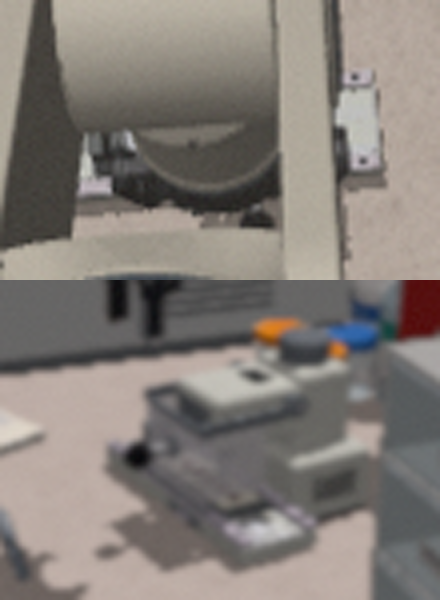

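The side half shows the fingers hovering above the knob, which is at (135,453). In the top half the arm hides the punch. There is plenty of time left, so I'll step aside and check the carrier unobstructed.

```bash
python3 -m inch '[[0,0,0,-0.63,0.97,0,0.4],[0,0,0,-0.63,0.97,0,0.4],[0,0,0,-0.63,0.97,0,0.4],[0,0,0,-0.63,0.97,0,0.4],[0,0,0,-0.63,0.97,0,0.4],[0,0,0,-0.63,0.97,0,0.4]]' && python3 -m inch '[[0,0,0,-0.63,0.97,0,0.4],[0,0,0,-0.63,0.97,0,0.4],[0,0,0,-0.63,0.97,0,0.4],[0,0,0,-0.63,0.97,0,0.4],[0,0,0,-0.63,0.97,0,0.4],[0,0,0,-0.63,0.97,0,0.4]]'; python3 - <<'E'
from rig import r, grab_frame
import numpy as np
from h import *
th=.157;o=np.array([555.9,80.6]);R=np.array([[np.cos(th),-np.sin(th)],[np.sin(th),np.cos(th)]])
f=grab_frame("top"); np.savez("top5.npz",**f)
i=f["pixels"][155:200,232:325,::-1]; i=cv2.resize(i,None,fx=8.5,fy=8.5,interpolation=cv2.INTER_CUBIC); cv2.imwrite("pics/t5.png",i)
G=f["pixels"].mean(2).astype(int)
for v in range(174,184,2): print(v,G[v,242:264].tolist(),"|",G[v,296:312].tolist())
E
```

```text
clock: 8.3
eef_pos: [399.9, -91.9, 209.6]
tcp_rot: [3.142, -0.0, 0.159]
contact_force: [1.0, -0.2, -0.2]
opening: 0.598
grasp_force: 0.0
clock: 8.8
eef_pos: [329.5, -251.0, 209.7]
tcp_rot: [3.141, -0.0, 0.159]
contact_force: [0.8, -0.4, -0.6]
opening: 0.601
grasp_force: 0.0
174 [161, 165, 163, 170, 147, 106, 109, 106, 93, 110, 109, 108, 113, 126, 178, 178, 186, 187, 194, 193, 193, 194] | [184, 159, 131, 99, 117, 73, 85, 106, 107, 108, 112, 110, 132, 188, 189, 187]
176 [189, 187, 190, 188, 122, 109, 110, 109, 55, 69, 112, 110, 112, 123, 154, 193, 193, 194, 195, 193, 193, 194] | [136, 121, 94, 88, 121, 78, 73, 86, 104, 95, 112, 110, 137, 189, 191, 189]
178 [188, 190, 191, 186, 122, 108, 111, 109, 66, 55, 89, 113, 111, 113, 154, 195, 192, 193, 193, 194, 194, 193] | [75, 77, 74, 89, 124, 91, 68, 80, 109, 92, 110, 110, 132, 187, 190, 187]
180 [191, 189, 189, 186, 143, 106, 107, 104, 79, 45, 73, 109, 89, 111, 129, 193, 196, 192, 193, 193, 193, 193] | [77, 84, 100, 120, 121, 92, 71, 76, 117, 119, 115, 111, 115, 135, 188, 191]
182 [188, 188, 189, 188, 151, 107, 112, 107, 87, 46, 70, 110, 101, 111, 143, 194, 194, 193, 194, 194, 188, 182] | [119, 119, 108, 110, 107, 84, 68, 79, 109, 96, 108, 103, 133, 193, 192, 191]
```

View pics/t5.png

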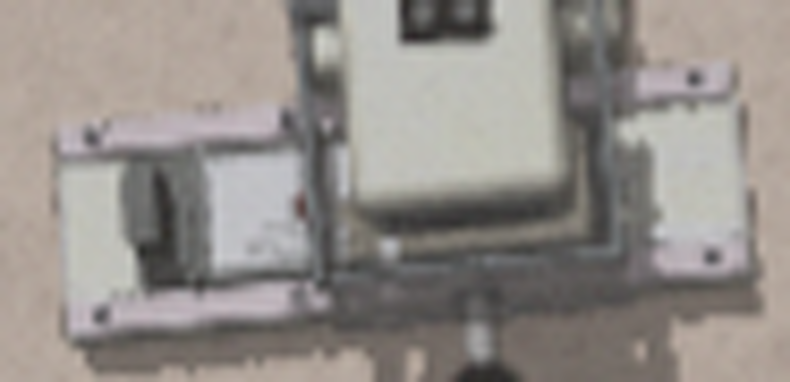

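The crop shows the carrier flat in its channel, with the grip at (145,205), the card edge at x≈207, and both rails undisturbed. I'll turn these edges into the carrier's local position.

```bash
python3 - <<'E'
import numpy as np; from h import *
th=.157;o=np.array([555.9,80.6]);R=np.array([[np.cos(th),-np.sin(th)],[np.sin(th),np.cos(th)]])
f=dict(np.load("top5.npz")); loc=lambda uv,z:((cast(f,uv,z)[:,:2]-o)@R).round(1).tolist()
print("card edge",loc([(244.2,179),(256.1,179)],28)); print("grip",loc([(235.6,179.5),(247.6,178.5)],52.5))
print("grip end faces", loc([(233.75,179.5),(237.5,179.5),(245.75,178.5),(249.5,178.5)],52.5))
a=dict(np.load("top0.npz"))["pixels"].mean(2);b=f["pixels"].mean(2)
for n,G,c in(("0",a,244),("5",b,256)):
    e=[]
    for v in range(176,186):
        p=G[v,c-3:c+4]; lo,hi=np.median(p[:2]),np.median(p[-2:]); x=np.interp((lo+hi)/2,np.maximum.accumulate(p),np.arange(c-3,c+4)); e.append([x,v])
    q=np.array(loc(e,28)); print(n,np.median(q[:,1]),q[:,1].tolist())
E
```

```text
card edge [[5.2, 130.8], [1.9, 95.2]]
grip [[-0.7, 151.8], [-1.0, 116.4]]
grip end faces [[-0.2, 157.2], [-1.2, 146.2], [-0.5, 121.9], [-1.5, 110.9]]
0 130.9 [130.9, 131.2, 130.0, 130.0, 130.7, 131.4, 131.0, 130.6, 130.9, 131.6]
5 95.3 [95.1, 95.3, 95.4, 94.9, 94.8, 95.3, 95.6, 95.4, 95.1, 95.6]
```

The camera shift (35.5 mm net of 2.2 mm from the pinch) agrees with the robot, and the spot is within about 0.5 mm of y = 0. Back to the knob.

```bash
python3 -m inch '[[0,0,0,0.63,-0.974,0,0.4],[0,0,0,0.63,-0.974,0,0.4],[0,0,0,0.63,-0.974,0,0.4],[0,0,0,0.63,-0.974,0,0.4],[0,0,0,0.63,-0.974,0,0.4],[0,0,0,0.63,-0.974,0,0.4]]' && python3 -m inch '[[0,0,0,0.63,-0.974,0,0.4],[0,0,0,0.63,-0.974,0,0.4],[0,0,0,0.63,-0.974,0,0.4],[0,0,0,0.63,-0.974,0,0.4],[0,0,0,0.63,-0.974,0,0.4],[0,0,0,0.63,-0.974,0,0.4],[0,0,0,0,0,0,0.4],[0,0,0,0,0,0,0.4]]' && python3 -m inch '[[0,0,0,0,0,0.6,0.4],[0,0,0,0,0,0.8,0.4],[0,0,0,0,0,0.8,0.4],[0,0,0,0,0,0.8,0.4],[0,0,0,0,0,0.5,0.4],[0,0,0,0,0,0,0.4],[0,0,0,0,0,0,0.4]]'
```

```text
clock: 9.35
eef_pos: [400.8, -89.0, 209.7]
tcp_rot: [3.142, -0.0, 0.159]
contact_force: [0.2, -0.2, -0.6]
opening: 0.597
grasp_force: 0.0
clock: 10.02
eef_pos: [470.8, 70.2, 209.3]
tcp_rot: [-3.142, 0.0, 0.162]
contact_force: [0.0, 0.3, 0.1]
opening: 0.6
grasp_force: 0.0
clock: 10.6
eef_pos: [469.5, 67.9, 121.7]
tcp_rot: [3.142, 0.002, 0.158]
contact_force: [1.2, -0.5, 0.8]
opening: 0.602
grasp_force: 0.0
```

```bash
python3 -m inch '[[0,0,0,0.02,0.03,0.4,0.4],[0,0,0,0,0,0.5,0.4],[0,0,0,0,0,0.4,0.4],[0,0,0,0,0,0.22,0.4],[0,0,0,0,0,0,0.4],[0,0,0,0,0,0,0.4]]' && python3 -m inch '[[0,0,0,0,0,0,0.55],[0,0,0,0,0,0,0.6],[0,0,0,0,0,0,0.65],[0,0,0,0,0,0,0.7],[0,0,0,0,0,0,0.75],[0,0,0,0,0,0,0.85],[0,0,0,0,0,0,1],[0,0,0,0,0,0,1]]' 35; python3 - <<'E'
from rig import grab_frame
import cv2,numpy as np
s=grab_frame("side")
cv2.imwrite("pics/k6.png",cv2.resize(s["pixels"][150:230,260:370,::-1],(770,560),interpolation=cv2.INTER_CUBIC))
E
```

```text
clock: 11.1
eef_pos: [470.7, 67.6, 84.0]
tcp_rot: [3.142, 0.0, 0.158]
contact_force: [0.6, 0.6, -0.4]
opening: 0.606
grasp_force: 0.0
clock: 11.77
eef_pos: [471.2, 67.2, 84.4]
tcp_rot: [3.141, -0.001, 0.158]
contact_force: [1.8, -5.9, 2.5]
opening: 0.267
grasp_force: 34.2
```

View pics/k6.png

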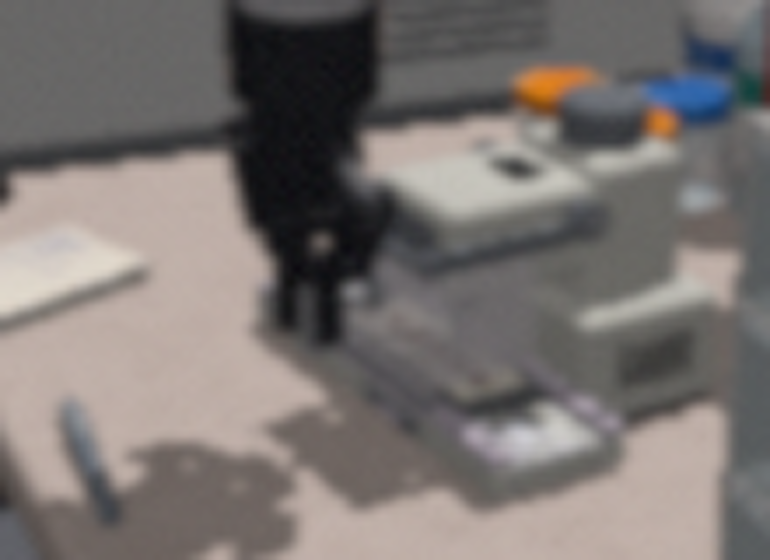

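The side crop shows the fingers closed round the knob at about (305,310), with the guard still shut. I'll start the arc, in 5° steps.

```bash
python3 -m inch '[[0,0,0,-0.051,0,-0.231,1],[0,0,0,-0.051,0,-0.231,1],[0,0,0,-0.061,0,-0.469,1],[0,0,0,-0.02,0,-0.472,1],[0,0,0,0,0,0,1],[0,0,0,0,0,0,1]]' && python3 -m inch '[[0,0,0,0.021,0,-0.473,1],[0,0,0,0.062,0,-0.469,1],[0,0,0,0.102,0,-0.462,1],[0,0,0,0,0,0,1],[0,0,0,0,0,0,1]]'
```

```text
clock: 12.32
eef_pos: [466.1, 66.4, 119.6]
tcp_rot: [3.141, -0.0, 0.158]
contact_force: [1.6, -5.4, -1.9]
opening: 0.266
grasp_force: 34.3
clock: 12.73
eef_pos: [470.6, 67.1, 154.6]
tcp_rot: [3.141, 0.0, 0.159]
contact_force: [0.7, -5.8, -1.8]
opening: 0.269
grasp_force: 34.4
```

```bash
python3 -m inch '[[0,0,0,0.143,0,-0.451,1],[0,0,0,0.181,0,-0.437,1],[0,0,0,0.219,0,-0.42,1],[0,0,0,0.255,0,-0.399,1],[0,0,0,0.288,0,-0.375,1],[0,0,0,0.32,0,-0.349,1],[0,0,0,0,0,0,1],[0,0,0,0,0,0,1]]' && python3 -m inch '[[0,0,0,0,0,0,1],[0,0,0,0,0,0,1],[0,0,0,0,0,0,1],[0,0,0,0,0,0,1]]'; python3 - <<'E'
from rig import r,grab_frame
import cv2,numpy as np
e=r.sense()["eef_pos"]; print(e)
th=.157; o=np.array([555.9,80.6]);R=np.array([[np.cos(th),-np.sin(th)],[np.sin(th),np.cos(th)]])
l=(e[:2]-o)@R; print(l, "angle",60-45+np.degrees(np.arctan2(e[2]-3-115,45-l[0])), "radius",np.hypot(45-l[0],e[2]-118))
f=grab_frame("side"); np.savez("side7.npz",**f); t=grab_frame("top"); np.savez("top7.npz",**t)
cv2.imwrite("pics/k7.png",cv2.resize(f["pixels"][140:230,260:370,::-1],(726,594),interpolation=cv2.INTER_CUBIC))
E
```

```text
clock: 13.4
eef_pos: [505.5, 72.8, 215.3]
tcp_rot: [3.141, 0.001, 0.158]
contact_force: [-1.7, -5.2, -2.4]
opening: 0.27
grasp_force: 34.7
clock: 13.73
eef_pos: [505.0, 72.7, 214.7]
tcp_rot: [3.141, 0.002, 0.158]
contact_force: [-1.6, -5.9, -2.0]
opening: 0.264
grasp_force: 34.7
[505.02078947  72.72369364 214.69515651]
[-51.48494295   0.17582624] angle 60.06234775164874 radius 136.5990391968148
```

View pics/k7.png

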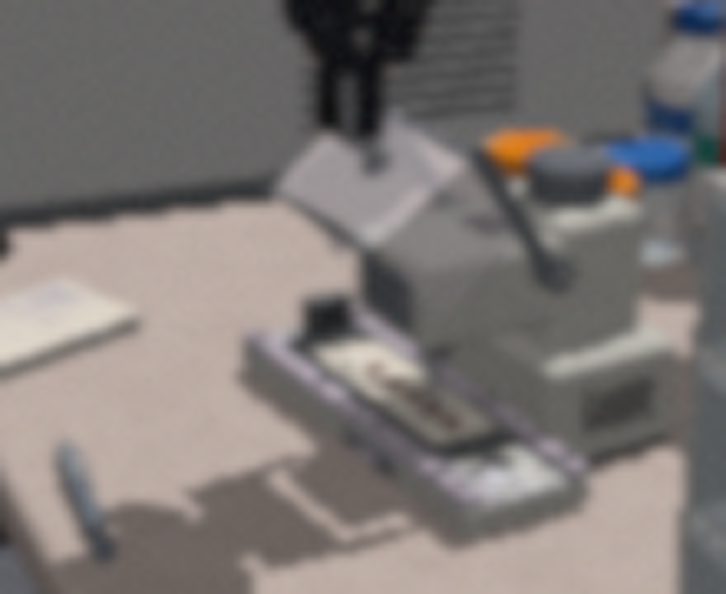

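The guard stands open with the knob held. The carrier is in place and the row of spots is now uncovered at around (370–450, 370–425). I'll do one numeric check of the spots against the y = 0 rail marks in this view.

```bash
python3 - <<'E'
import numpy as np; from h import *
th=.157;o=np.array([555.9,80.6]);R=np.array([[np.cos(th),-np.sin(th)],[np.sin(th),np.cos(th)]])
ys=np.arange(-60,85,3.)
print([int(y) for y in ys])
for n,xs in(("side7",(0,-32,32)),("top7",(-32,))):
  f=dict(np.load(n+".npz")); g=f["pixels"].astype(np.float32).mean(2)
  for x in xs:
    acc=[]
    for d in (-3,0,3):
        q=proj(f,np.c_[np.c_[np.full(len(ys),x+d),ys]@R.T+o,np.full(len(ys),28 if x==0 else 26)]).astype(np.float32)
        acc.append(cv2.remap(g,q[None,:,0],q[None,:,1],cv2.INTER_LINEAR)[0])
    print(n,x,np.mean(acc,0).astype(int).tolist())
E
```

```text
[-60, -57, -54, -51, -48, -45, -42, -39, -36, -33, -30, -27, -24, -21, -18, -15, -12, -9, -6, -3, 0, 3, 6, 9, 12, 15, 18, 21, 24, 27, 30, 33, 36, 39, 42, 45, 48, 51, 54, 57, 60, 63, 66, 69, 72, 75, 78, 81, 84]
side7 0 [79, 68, 60, 58, 62, 69, 79, 91, 100, 105, 104, 100, 94, 91, 89, 89, 90, 88, 85, 82, 80, 81, 83, 85, 85, 86, 89, 93, 101, 108, 111, 118, 127, 136, 149, 162, 171, 172, 170, 168, 170, 178, 189, 198, 203, 205, 206, 203, 195]
side7 -32 [130, 130, 128, 122, 115, 106, 98, 93, 91, 89, 90, 90, 91, 92, 91, 90, 90, 89, 87, 86, 86, 88, 92, 94, 96, 98, 99, 99, 102, 106, 109, 115, 123, 132, 141, 149, 149, 147, 146, 140, 134, 132, 135, 141, 146, 152, 151, 150, 150]
side7 32 [122, 113, 105, 102, 102, 102, 103, 103, 101, 101, 101, 102, 102, 101, 99, 96, 93, 90, 89, 89, 90, 92, 94, 95, 97, 98, 100, 100, 100, 100, 100, 99, 98, 95, 92, 90, 88, 88, 90, 93, 100, 107, 116, 125, 133, 141, 145, 145, 145]
top7 -32 [102, 103, 140, 171, 177, 176, 176, 175, 177, 176, 176, 176, 176, 176, 175, 158, 131, 134, 139, 140, 142, 144, 146, 146, 147, 146, 145, 140, 133, 126, 115, 104, 97, 90, 86, 80, 77, 74, 73, 72, 73, 75, 76, 74, 74, 74, 73, 74, 74]
```

```bash
python3 - <<'E'
import numpy as np; from h import *
from rig import grab_frame
th=.157;o=np.array([555.9,80.6]);R=np.array([[np.cos(th),-np.sin(th)],[np.sin(th),np.cos(th)]])
ys=np.arange(-40,81,2.)
F=[grab_frame("side") for _ in range(6)]; f=F[0]; I=np.mean([k["pixels"].astype(np.float32) for k in F],0)
rg=(I[...,0]-I[...,1]); lum=I.mean(2)
print([int(y) for y in ys])
def prof(G,x,z): 
    q=proj(f,np.c_[np.c_[np.full(len(ys),x),ys]@R.T+o,np.full(len(ys),z)]).astype(np.float32); return cv2.remap(G.astype(np.float32),q[None,:,0],q[None,:,1],cv2.INTER_CUBIC)[0]
for x in(-4,0,4): print("rg",x,prof(rg,x,28).round().astype(int).tolist())
for x in(-36,-32,-28,28,32,36): print("mark",x,prof(lum,x,26).round().astype(int).tolist())
for p in((0,0,28),(0,60,28)): print(p,proj(f,np.r_[R@np.array(p[:2])+o,p[2]])[0].round(1))
for v in range(188,208): print(v,rg[v,304:328].round().astype(int).tolist())
E
```

```text
[-40, -38, -36, -34, -32, -30, -28, -26, -24, -22, -20, -18, -16, -14, -12, -10, -8, -6, -4, -2, 0, 2, 4, 6, 8, 10, 12, 14, 16, 18, 20, 22, 24, 26, 28, 30, 32, 34, 36, 38, 40, 42, 44, 46, 48, 50, 52, 54, 56, 58, 60, 62, 64, 66, 68, 70, 72, 74, 76, 78, 80]
rg -4 [2, 3, 4, 5, 6, 7, 8, 9, 9, 10, 9, 9, 9, 8, 8, 8, 9, 9, 9, 9, 8, 8, 8, 8, 8, 8, 8, 9, 9, 9, 9, 8, 9, 9, 10, 10, 11, 12, 13, 13, 12, 12, 12, 13, 13, 14, 14, 15, 15, 14, 14, 13, 12, 11, 10, 9, 9, 9, 8, 8, 8]
rg 0 [3, 3, 4, 5, 6, 7, 8, 9, 9, 10, 10, 10, 9, 9, 8, 8, 8, 8, 9, 9, 9, 8, 8, 8, 8, 8, 8, 9, 9, 10, 10, 9, 9, 9, 9, 9, 10, 10, 11, 12, 12, 12, 12, 12, 12, 13, 14, 14, 15, 15, 15, 14, 13, 12, 11, 10, 9, 9, 9, 9, 8]
rg 4 [2, 3, 4, 4, 5, 5, 6, 7, 7, 7, 8, 8, 8, 8, 7, 6, 6, 6, 6, 6, 7, 6, 6, 5, 5, 5, 6, 7, 7, 7, 8, 8, 8, 7, 7, 7, 7, 8, 9, 9, 9, 10, 10, 10, 10, 10, 11, 11, 12, 13, 13, 13, 13, 12, 11, 10, 9, 9, 9, 8, 8]
mark -36 [102, 100, 99, 99, 99, 100, 100, 100, 101, 102, 102, 101, 101, 100, 98, 97, 95, 94, 94, 94, 95, 98, 101, 103, 103, 104, 106, 106, 106, 108, 111, 114, 118, 121, 124, 126, 130, 134, 140, 147, 154, 159, 161, 
[... 2447 characters left out ...]
, 3, 5, 7, 9, 10, 9, 6, 3, 4, 6, 6, 7, 7, 7, 8, 9, 10, 8, 6, 4, 3, 4]
200 [3, 2, 2, 3, 5, 7, 8, 8, 7, 6, 4, 3, 4, 5, 5, 6, 6, 7, 8, 9, 7, 4, 4, 5]
201 [5, 4, 2, 2, 3, 4, 6, 7, 7, 7, 6, 4, 2, 2, 4, 4, 6, 6, 6, 7, 8, 8, 7, 5]
202 [8, 6, 4, 2, 2, 2, 4, 4, 7, 8, 7, 5, 4, 2, 3, 3, 4, 5, 5, 6, 8, 9, 8, 7]
203 [10, 9, 7, 4, 3, 2, 2, 3, 5, 6, 6, 6, 5, 4, 3, 3, 2, 4, 4, 5, 6, 6, 8, 9]
204 [12, 11, 9, 7, 6, 3, 2, 2, 2, 3, 6, 6, 6, 6, 4, 4, 2, 3, 3, 4, 5, 5, 6, 8]
205 [15, 13, 12, 9, 8, 6, 4, 2, 1, 1, 2, 4, 6, 6, 6, 6, 5, 3, 2, 3, 4, 4, 5, 6]
206 [15, 15, 13, 10, 9, 8, 7, 4, 1, 1, 1, 3, 4, 5, 6, 7, 6, 5, 3, 2, 2, 3, 4, 3]
207 [16, 16, 14, 13, 10, 9, 8, 6, 4, 3, 3, 2, 2, 3, 4, 6, 6, 6, 5, 4, 3, 2, 2, 1]
```

```bash
python3 -c "
from rig import r
s=r.sense(); print(s['clock'],s['eef_pos'],s['grasp_force'],s['contact_force']); print(r.sign_off())"
```

```text
14.1333 [505.00338005  72.72901227 214.69633421] 34.685572385787964 [-1.85119719 -5.26771786 -1.86841193]
the job is handed in; nothing more can be done
None
```

The job is handed in at 14.1 s: the carrier is released with its framed spot centred under the tip to within about 1 mm by the overhead camera (the coarser side view allows up to about 3 mm), and the arm is holding the guard 60° open by its knob.

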